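# Lock the levelling jack of the sorting bench with fork and locknut

## Robot

A 7-joint arm with a two-finger parallel gripper is mounted at the origin on the work surface. World frame = base frame: x ahead of the robot, y to its left, z up, the work surface at z = 0. Lengths are in mm, angles in rad, forces in N, time in s.
With the tool pointing down it reaches from about 425 to 1025 mm from the base axis. Payload 9.4 kg.
Tool frame: the origin (TCP) lies at the very end of the fingers, on their centre line; the grasp point (between the pads) lies 19 mm behind it; y points along the fingers, z is the direction in which the jaws open and shut, and the axes are right-handed (so a half turn about y gives the same grasp; the last joint's range is limited). The gripper opens to 85 mm and grips with 20 to 120 N. Pads are 22 mm wide; open, the fingers measure 114 mm over their backs; the gripper's body (76 mm by 85 mm) begins 54 mm behind the grasp point. The pads swing forward as they close: fully open they stand 13 mm farther back than shut.
Start: joints at [1.172, 0.599, -0.003, 1.599, 0.002, 0.943, -0.08], TCP at [229.29, -687.787, 231.275] pointing down, gripper open.
Joint ranges: [-2.57, 2.57], [-0.35, 1.97], [-1.29, 1.29], [0.11, 2.56], [-1.05, 4.19], [0.11, 1.86], [-2.63, 2.63]. Speed limits (rad/s): [2.22, 2.22, 3.01, 3.01, 3.14, 3.14, 3.14].

## Interface

Orientations are given as a unit quaternion [x, y, z, w].
In Python, from rig import state, viewer, ticket gives the robot as it stands.
- The arm moves only by the shell command python3 -m creep 'ROWS' [FORCE]. ROWS is a JSON object of lists of equal length, an entry for each row: "offset": the shift along the tool's x, y, z in cm, a list of three; "delta_rot": the turn, a rotation vector about the tool's x, y, z in degrees, a list of three; "fingers": the opening, from 0 (shut) to 1 (fully open). A call has 1 to 20 rows; each row is the pose to reach, as a shift and turn from the pose measured when the call began, along the tool's axes at that moment; what a row does not reach only later rows make up. A row lasts 1/10 s, in which the tool goes at most 50 mm and 8.59 degrees, less where a joint would pass 70% of its speed; a pose out of reach is approached as far as the arm can. A call with a gripper value outside its range is refused whole. The fingers move at their own pace and stop on an object; FORCE is the grip in N (left out, the last holds). Time passes only in rows, so rows that repeat a pose let the fingers close. It gives the time, the measured TCP pose, the force and the opening at its end, in the units of the state.
- state(): the state, without advancing time (a new reading comes with each control period).
- viewer.capture(name): name is "scene" or "top" or "wrist"; returns the picture (420x560x3 uint8, red, green, blue); there is no depth.
- viewer.calibration(name): a dict with "camera_matrix" (3x3 intrinsics, pixels), "rvec" (rotation vector, rad) and "tvec" (3), from world to camera coordinates, as OpenCV has them. Camera axes: x right, y down, z forward; pixel columns grow to the right and rows downward; lengths in mm; the calibration is good to about 2 mm. A picture is of the moment at which its call begins: read the wrist's pose just before it. calibration takes no time and is no camera call; for the wrist camera it gives the pose at the moment of the call.
- ticket.hand_in(): hands the job in, once; it reports no verdict.
The state is a dict: "time": time; "joint_positions": joint angles; "dq": joint speeds; "effort": joint torques, N m; "tcp_pos": TCP position; "orientation": TCP orientation; "force": force on the tool from outside, world axes, zero at the start; "moment": the same for the moment, N m; "finger_gap": finger opening in mm.
Only numpy, scipy, OpenCV 4.12 (cv2) and the standard library are available. Lean on these libraries where they do the work, as an engineer would, in place of code of your own. Each camera call takes 0.05 s, during which the arm holds its last target.

## Task

Lock the levelling jack at its present height: stand the orange wide holding fork (not the grey narrow one) on the jack's base so that it straddles the blue setting arm and the yellow stop post together, and let go of it. Then swing the red handle of the brass locknut clockwise (seen from above) until it comes up against its stop, while the fork keeps the blue arm from being dragged along by more than the fork's play. Leave the fork standing in place.

Things in the scene. Friction and masses are not known exactly. Their poses are not given: they have to be found in the camera images.
- holding_fork: Loose orange upside-down U, 0.2-0.4 kg, standing left or right on the bench. Origin: centre of underside, z up. Two cheeks 10 thick (x), 40 long (y), 50 mm high; slot 37 mm wide in x, open below and at both y ends; bridge from 50 to 58 mm up, 57 mm wide; on it a white square grip 24 x 24 mm up to 103 mm. A grey lookalike with a 16 mm slot does not fit.
- jack: Fixed; origin on the vertical screw axis at bench height. Base plate 12 mm thick, x +-55, y -155 to 55. Screw 72 high. Blue arm x +-6, along -y to y -125, top 50 mm up. Yellow post x 9 to 19, y -115 to -85, top 54 mm. Fork straddles both with origin at x 6.5, y -100, z 12 mm on the plate, y axis along jack's y (either way); 12 mm play across lets the arm turn about 0.15 rad.
- locknut (a joint): Brass nut angle relative to the screw, rad, clockwise from above; starts 0 to 0.3, tight stop at 1.3. Upright round red handle, 20 mm diameter, 28 to 95 mm above the bench, 95 mm from the screw axis, at angle 2.269 - locknut - setting_screw counter-clockwise from jack x. Stiff: 4 N at the handle; stays where left; drags the screw along unless the arm is held.
- setting_screw (a joint): Angle of the screw and its blue arm relative to the base, rad, growing clockwise from above; starts at about 0 (arm along jack's -y). Turns easily (0.08 N m), but not counter-clockwise past the post. Must stay below 0.26 rad.
Things that resemble listed ones, but are neither listed nor needed, are in the scene too. What is meant by the holding_fork is not green or turquoise, and is the smaller of those in its own colour.

How it is judged (in metres and radians):
On the way, in this order (a step that is already met when the one before it is completed fails the run):
1. the orange fork stands over the blue arm and the yellow post, let go, before the locknut is tightened (x of holding_fork in the frame of jack between -0.008 and 0.021 m and y of holding_fork in the frame of jack between -0.122 and -0.078 m and z of holding_fork in the frame of jack between 0.007 and 0.017 m and angle between holding_fork's own z axis and vertical below 0.1 rad and angle between the y axis of holding_fork and the y axis of jack, either way round below 0.4 rad and contact force between the fingers and holding_fork below 0.3 N and value of joint locknut below 0.5 rad), for 0.2 s.
2. the locknut is turned up to its stop while the fork holds the arm (x of holding_fork in the frame of jack between -0.008 and 0.021 m and y of holding_fork in the frame of jack between -0.122 and -0.078 m and z of holding_fork in the frame of jack between 0.007 and 0.017 m and angle between holding_fork's own z axis and vertical below 0.1 rad and angle between the y axis of holding_fork and the y axis of jack, either way round below 0.4 rad and value of joint setting_screw below 0.262 rad and value of joint locknut above 1.1 rad), for 0.2 s.
At the end, for the whole second after the job is handed in: Locknut at 1.1 rad or more, setting screw below 0.262 rad (15 degrees), orange fork at rest and upright within 0.1 rad on the jack base over arm and post (jack frame: x -8 to 21, y -122 to -78, z 7 to 17 mm, y axes within 0.4 rad) (all of step 2 and linear speed of holding_fork below 0.02 m/s); the robot touches nothing.
It fails at once if the blue setting arm is dragged more than 15 degrees from its setting (value of joint setting_screw above 0.262 rad).
It also fails if it takes over 54 s, if anything falls off the work surface, if the arm or the gripper's body presses on something with over 40 N, if the wrist force passes 120 N, or if a joint passes its speed limit or range.

## Working session

There is one attempt and no reset: what is moved stays moved. The work goes in short steps, Python scripts to look and compute and a shell command to move; the robot and the scene stay as the last step left them, time stands still between calls to the robot, and variables do not carry over. Pictures are saved under pics/ and viewed, and the job is handed in when it is done.

```bash
ls; mkdir -p pics; python3 - <<'E'
from rig import state, viewer
import cv2
s=state();print(s)
for n in("scene","top","wrist"):
    c=viewer.calibration(n);print(n,c)
    im=viewer.capture(n);cv2.imwrite(f"pics/{n}0.png",im[:,:,::-1])
E
```

```text
pics
{'time': 0.0, 'joint_positions': array([ 1.17228675,  0.60016093, -0.00255704,  1.60014308,  0.00180058,
        0.94289769, -0.07981479]), 'dq': array([-1.51533049e-04, -4.12025133e-04,  3.47436161e-05, -8.93013969e-04,
        3.92546371e-04,  4.19172676e-05, -1.65737177e-03]), 'effort': array([-8.39914975e-06, -7.76441145e+01,  1.56536747e+00, -2.58015132e+01,
        1.23830640e-02,  8.73702957e-03,  9.71589998e-06]), 'tcp_pos': array([ 229.14502661, -687.32803818,  230.38617605]), 'orientation': array([-0.11344519,  0.69852027, -0.69741878,  0.11316655]), 'force': array([-0.61468626, -0.15582426, -0.15170531]), 'moment': array([ 0.01153923, -0.01205462, -0.01565466]), 'finger_gap': 85.31931939515714}
scene {'camera_matrix': array([[435.89427228,   0.        , 279.80529897],
       [  0.        , 435.89427228, 207.18909555],
       [  0.        ,   0.        ,   1.        ]]), 'rvec': array([ 2.17401198,  0.94671565, -0.41492575]), 'tvec': array([-384.28146042, -207.96263501, 1333.36529985])}
top {'camera_matrix': array([[433.868669  ,   0.        , 282.18882411],
       [  0.        , 433.868669  , 207.2822269 ],
       [  0.        ,   0.        ,   1.        ]]), 'rvec': array([ 2.13401146, -2.1798384 ,  0.12427972]), 'tvec': array([ 72.20270654, 507.58106725, 982.92176705])}
wrist {'camera_matrix': array([[361.0939637 ,   0.        , 283.79855239],
       [  0.        , 361.0939637 , 206.35772765],
       [  0.        ,   0.        ,   1.        ]]), 'rvec': array([-2.34146059,  1.6869039 ,  0.25845467]), 'tvec': array([-724.30207016,  -39.88190178,  378.77040987])}
```

View pics/scene0.png

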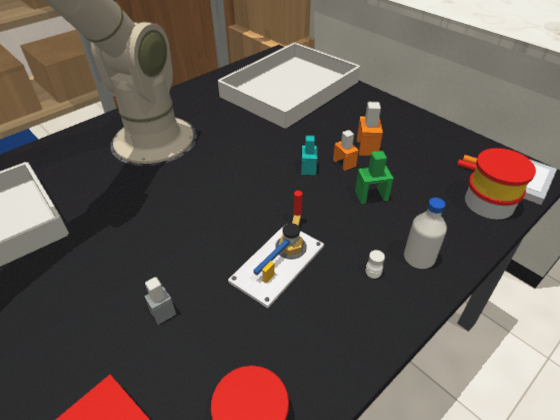

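View pics/top0.png

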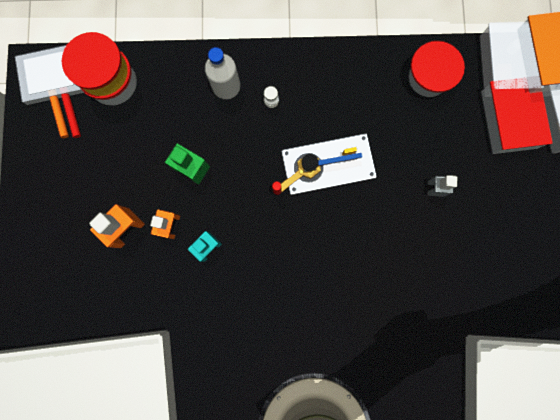

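View pics/wrist0.png

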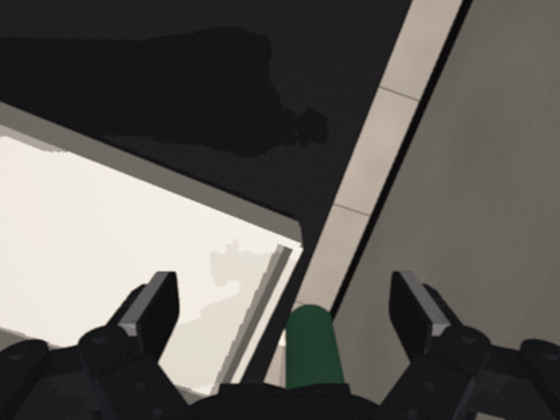

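The top view has three upright candidates besides the narrow grey fork: a big orange one at (115,225), a small orange one at (163,223), and turquoise and green ones at (203,246) and (187,162). The small orange one at top (163,223), scene (346,152), fits the description: orange, and the smaller of the two. I'll enlarge it and measure.

```bash
cat > h.py <<'E'
import numpy as np, cv2
from rig import viewer
def cam(n):
    c=viewer.calibration(n); R,_=cv2.Rodrigues(np.array(c["rvec"])); return np.array(c["camera_matrix"]),R,np.array(c["tvec"]).ravel()
def cast(px,z,C):
    K,R,t=C; px=np.atleast_2d(np.array(px,float)); d=np.c_[px,np.ones(len(px))]@np.linalg.inv(K).T@R
    o=-R.T@t; return o+d*((z-o[2])/d[:,2])[:,None]
def proj(P,C):
    K,R,t=C; p=(np.atleast_2d(P)@R.T+t)@K.T; return p[:,:2]/p[:,2:]
E
python3 - <<'E'
from h import *
t=cv2.imread("pics/top0.png");s=cv2.imread("pics/scene0.png")
a=cv2.resize(t[180:280,70:230],None,fx=5,fy=5,interpolation=2)[:,:800]
cv2.imwrite("pics/z1.png",a)
cv2.imwrite("pics/z2.png",cv2.resize(t[120:210,260:390],None,fx=6,fy=6,interpolation=2))
cv2.imwrite("pics/z3.png",cv2.resize(s[90:180,290:410],None,fx=6,fy=6,interpolation=2))
cv2.imwrite("pics/z4.png",cv2.resize(s[180:310,220:340],None,fx=4.5,fy=4.5,interpolation=2))
E
```

```text
(no output)
```

View pics/z1.png

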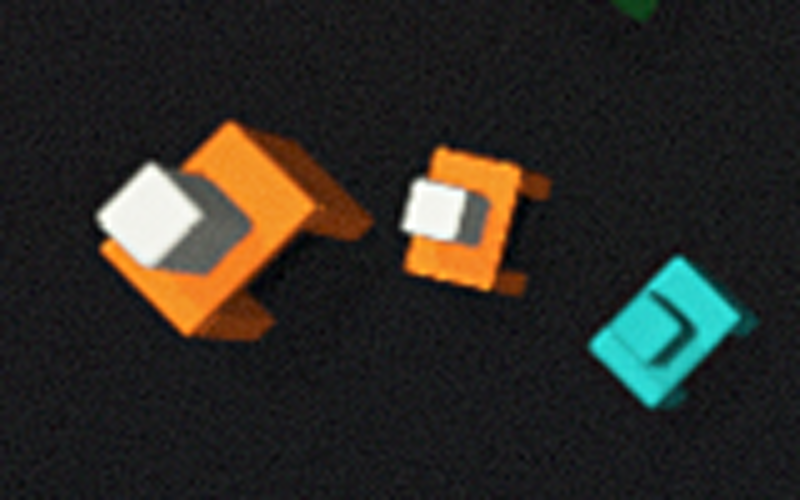

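View pics/z2.png

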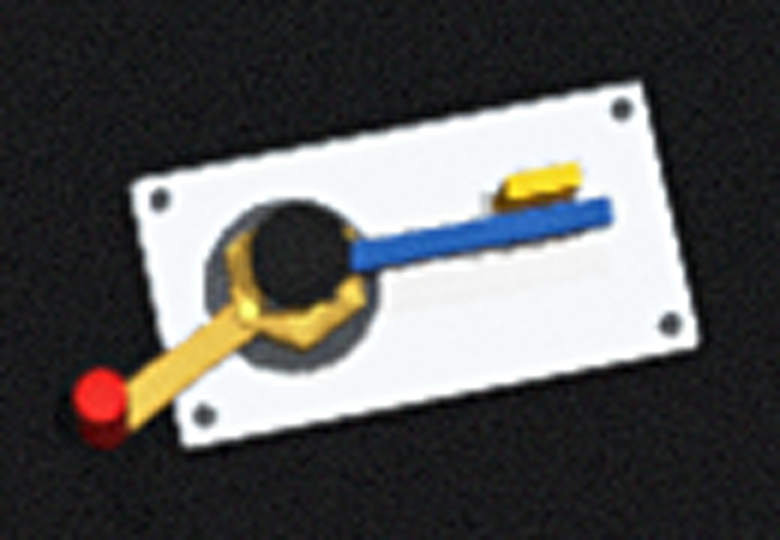

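View pics/z3.png

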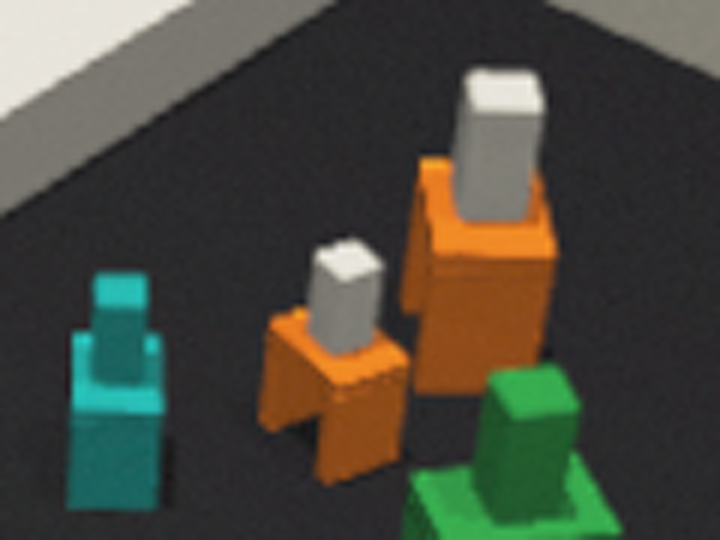

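View pics/z4.png

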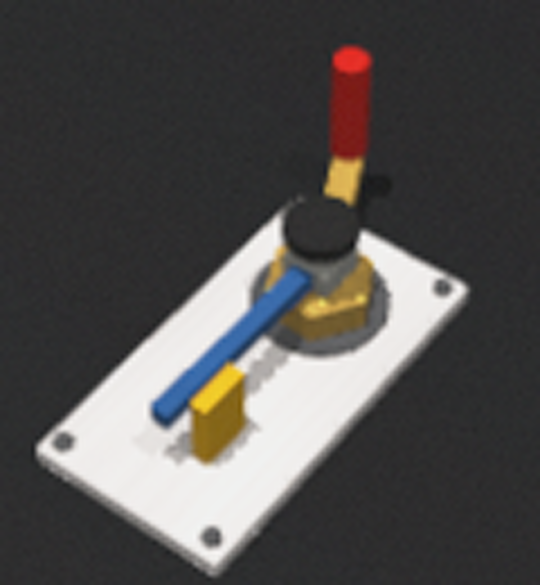

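The crops confirm it. The small orange fork is at top (163,223) with a white grip, and its slot is much wider than the grey one's. The jack's blue arm points right in the top image, and the handle is at top (277,187). Next I'll measure positions from the corners.

```bash
python3 - <<'E'
from h import *
T=cam("top");S=cam("scene")
u=lambda p,k,o:(np.array(p,float)+.5)/k-.5+np.array(o)
f=cast(u([(437,147),(522,165),(490,291),(405,270)],5,(70,180)),58,T)
print("fork bridge top",f.round(1)[:,:2].tolist(),f.mean(0).round(1)); 
g=cast(u([(420,178),(466,183),(460,240),(402,228)],5,(70,180)),103,T);print("grip top T",g.mean(0).round(1))
gs=cast(u([(348,257)],6,(290,90)),103,S);print("grip S",gs.round(1))
# scene fork bridge corners: left(300,312)? right(408,357), near (335,388)
fs=cast(u([(268,326),(305,308),(408,357),(338,388)],6,(290,90)),58,S);print("bridge S",fs.round(1)[:,:2].tolist(),fs.mean(0))
e=[f[i+1-4*(i==3)]-f[i] for i in range(4)]
print([ (round(float(np.linalg.norm(v)),1),round(float(np.degrees(np.arctan2(v[1],v[0]))),1)) for v in e])
j=cast(u([(132,185),(640,82),(698,346),(183,447)],6,(260,120)),12,T)
print("plate T",j.round(1)[:,:2].tolist())
js=cast(u([(38,452),(213,572),(468,290),(293,200)],4.5,(220,180)),12,S);print("plate S",js.round(1)[:,:2].tolist())
def fit(c,P): # 2D rigid
    c=np.array(c,float);P=P[:,:2];a=c-c.mean(0);b=P-P.mean(0)
    th=np.arctan2((a[:,0]*b[:,1]-a[:,1]*b[:,0]).sum(),(a*b).sum());R=np.array([[np.cos(th),-np.sin(th)],[np.sin(th),np.cos(th)]])
    o=P.mean(0)-R@c.mean(0);return o,th,R,(P-(c@R.T+o)).round(1)
# jack: -y points right in top image; post at x>0 side = image up
r=fit([(55,55),(55,-155),(-55,-155),(-55,55)],j);print("T",r[0],np.degrees(r[1]),r[3].tolist())
r2=fit([(-55,-155),(55,-155),(55,55),(-55,55)],js);print("S",r2[0],np.degrees(r2[1]),r2[3].tolist())
print("cap T",cast(u([(300,252)],6,(260,120)),72,T),"S",cast(u([(322,228)],4.5,(220,180)),72,S))
h=cast(u([(101,395)],6,(260,120)),95,T);hs=cast(u([(352,60)],4.5,(220,180)),95,S);print("handle",h,hs)
o,th,R,_=r;q=R.T@(h[0,:2]-o);print(q,np.linalg.norm(q),np.arctan2(q[1],q[0]), "locknut",2.269-np.arctan2(q[1],q[0]))
print("target",o+R@[6.5,-100])
E
```

```text
fork bridge top [[507.9, 346.3], [498.9, 307.5], [441.9, 321.4], [452.2, 360.0]] [475.2 333.8  58. ]
grip top T [476.1 332.6 103. ]
grip S [[475.1 333.  103. ]]
bridge S [[445.9, 317.5], [448.1, 340.7], [505.9, 345.8], [499.5, 304.9]] [474.84506588 327.19374313  58.        ]
[(39.9, -103.2), (58.6, 166.2), (39.9, 75.1), (57.4, -13.8)]
plate T [[649.8, 60.0], [687.8, -146.3], [578.9, -164.6], [542.6, 42.0]]
plate S [[583.5, -166.6], [690.1, -150.0], [652.9, 57.3], [544.9, 35.9]]
T [606.02325315  -2.98676362] 10.065890746666494 [[-0.8, -0.7], [0.5, -0.3], [-0.1, 0.6], [0.3, 0.4]]
S [608.86821299  -6.66519568] 10.383274084741046 [[0.8, 2.5], [-0.8, -0.8], [-0.1, -0.1], [0.1, -1.6]]
cap T [[607.07104226  -3.06406266  72.        ]] S [[610.78840767  -6.65554883  72.        ]]
handle [[549.97313277  72.84720706  95.        ]] [[551.36806421  71.41190983  95.        ]]
[-41.93305652  84.46316282] 94.29956045718066 2.031612436561624 locknut 0.23738756343837597
target [ 629.90126146 -100.31143017]
```

```bash
cat >> h.py <<'E'
from scipy.spatial.transform import Rotation as Ro
from rig import state
def go(targets, yaw=None):
    """targets world mm TCP; yaw deg of tool z (mod 180). prints offset cm, rotvec deg"""
    s=state();R=Ro.from_quat(s["orientation"]);M=R.as_matrix()
    cur=np.degrees(np.arctan2(M[1,2],M[0,2]))
    print("t",s["time"],"tcp",s["tcp_pos"].round(1),"jawyaw",cur.round(1),"gap",round(s["finger_gap"],1),"F",np.round(s["force"],1),"q",np.round(s["joint_positions"],2))
    if yaw is not None:
        for k in(0,180,-180):
            d=(yaw+k-cur+180)%360-180
            a=np.radians(cur+d);z=np.array([np.cos(a),np.sin(a),0]);y=np.array([0,0,-1.]);x=np.cross(y,z)
            W=np.c_[x,y,z]; 
            if k<1: print("yaw",yaw+k,"d",round(d,1),"rot",np.degrees((R.inv()*Ro.from_matrix(W)).as_rotvec()).round(1))
    for t in targets: print(t,"off cm",((R.inv().apply(np.array(t,float)-s["tcp_pos"]))/10).round(2))
E
python3 - <<'E'
from h import *
T=cam("top")
print("big grip",cast([(100,223)],150,T), "big bridge",cast([(116,225)],85,T))
go([(560,-350,230),(600,0,230),(475,333,200),(475,333,66)],-14)
E
```

```text
big grip [[470.15303768 436.13090738 150.        ]] big bridge [[471.03087096 428.37312724  85.        ]]
t 0.15 tcp [ 229.2 -687.5  230.6] jawyaw -71.6 gap 85.6 F [ 0.8 -0.1  0.4] q [ 1.17  0.6  -0.    1.6   0.    0.94 -0.08]
yaw -14 d 57.6 rot [  0.1 -57.6  -0. ]
yaw -194 d -122.4 rot [0.000e+00 1.224e+02 1.000e-01]
(560, -350, 230) off cm [-42.06   0.08 -21.55]
(600, 0, 230) off cm [-56.92   0.12 -53.49]
(475, 333, 200) off cm [-55.6    3.16 -89.03]
(475, 333, 66) off cm [-55.6   16.56 -89.01]
```

```bash
python3 -m creep '{"offset":[[-42,0,-21.5],[-42,0,-21.5],[-42,0,-21.5],[-42,0,-21.5],[-42,0,-21.5],[-42,0,-21.5],[-42,0,-21.5],[-42,0,-21.5],[-42,0,-21.5],[-42,0,-21.5],[-42,0,-21.5],[-57,0,-53.5],[-57,0,-53.5],[-57,0,-53.5],[-57,0,-53.5],[-57,0,-53.5],[-57,0,-53.5],[-57,0,-53.5],[-57,0,-53.5],[-57,0,-53.5]],"delta_rot":[[0,-6,0],[0,-12,0],[0,-18,0],[0,-24,0],[0,-30,0],[0,-36,0],[0,-42,0],[0,-48,0],[0,-54,0],[0,-57.6,0],[0,-57.6,0],[0,-57.6,0],[0,-57.6,0],[0,-57.6,0],[0,-57.6,0],[0,-57.6,0],[0,-57.6,0],[0,-57.6,0],[0,-57.6,0],[0,-57.6,0]],"fingers":[1,1,1,1,1,1,1,1,1,1,1,1,1,1,1,1,1,1,1,1]}'; python3 - <<'E'
from h import *
go([(475,333,215),(475,333,140),(475,333,66)],-14)
E
```

```text
time: 2.15
tcp_pos: [600.5, 0.5, 231.0]
orientation: [-0.436, 0.557, -0.556, 0.436]
force: [-0.1, -1.1, 0.1]
finger_gap: 85.3
t 2.15 tcp [6.005e+02 5.000e-01 2.310e+02] jawyaw -13.9 gap 85.3 F [-0.1 -1.1  0.1] q [ 0.13  0.47 -0.32  1.88  0.19  0.83 -0.53]
yaw -14 d -0.1 rot [ 0.1  0.1 -0. ]
yaw -194 d 179.9 rot [-0.000e+00 -1.799e+02 -1.000e-01]
(475, 333, 215) off cm [-29.26   1.63 -20.17]
(475, 333, 140) off cm [-29.25   9.13 -20.16]
(475, 333, 66) off cm [-29.25  16.53 -20.15]
```

```bash
python3 -m creep '{"offset":[[-29.3,1.6,-20.2],[-29.3,1.6,-20.2],[-29.3,1.6,-20.2],[-29.3,1.6,-20.2],[-29.3,1.6,-20.2],[-29.3,1.6,-20.2],[-29.3,1.6,-20.2],[-29.3,1.6,-20.2],[-29.3,1.6,-20.2],[-29.3,1.6,-20.2]],"delta_rot":[[0,0,0],[0,0,0],[0,0,0],[0,0,0],[0,0,0],[0,0,0],[0,0,0],[0,0,0],[0,0,0],[0,0,0]],"fingers":[1,1,1,1,1,1,1,1,1,1]}'; python3 - <<'E'
from h import *
cv2.imwrite("pics/w1.png",viewer.capture("wrist")[:,:,::-1])
W=cam("wrist")
print(proj([(475,333,103),(475,333,58)],W))
go([(475,333,66)],-14)
E
```

```text
time: 3.15
tcp_pos: [476.4, 330.5, 215.1]
orientation: [0.435, -0.557, 0.558, -0.434]
force: [-0.3, -0.2, -0.2]
finger_gap: 85.4
[[282.42978956 198.24756845]
 [282.62214879 183.57293712]]
t 3.2 tcp [476.4 330.4 215.2] jawyaw -14.2 gap 85.6 F [ 0.  -0.2  0.8] q [-0.46  0.46 -0.34  1.94  0.22  0.77 -1.17]
yaw -14 d 0.2 rot [ 0.  -0.2  0.1]
yaw -194 d -179.8 rot [-1.000e-01  1.798e+02  0.000e+00]
(475, 333, 66) off cm [-0.24 14.92 -0.2 ]
```

View pics/w1.png

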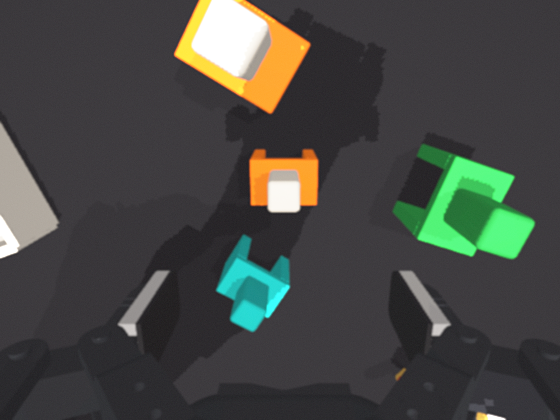

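The wrist view shows the small orange fork's grip at (284,197), against a prediction of (282,198), and it is square to the jaws. Descending.

```bash
python3 -m creep '{"offset":[[-0.2,4,-0.2],[-0.2,8,-0.2],[-0.2,11,-0.2],[-0.2,13.5,-0.2],[-0.2,14.9,-0.2],[-0.2,14.9,-0.2],[-0.2,14.9,-0.2]],"delta_rot":[[0,0,0],[0,0,0],[0,0,0],[0,0,0],[0,0,0],[0,0,0],[0,0,0]],"fingers":[1,1,1,1,1,1,1]}' 60 && python3 -m creep '{"offset":[[0,0,0],[0,0,0],[0,0,0],[0,0,0],[0,0,0],[0,0,0],[0,0,0],[0,0,0]],"delta_rot":[[0,0,0],[0,0,0],[0,0,0],[0,0,0],[0,0,0],[0,0,0],[0,0,0],[0,0,0]],"fingers":[0,0,0,0,0,0,0,0]}' 60; python3 - <<'E'
from h import *
go([(475,333,180)],-14)
E
```

```text
time: 3.9
tcp_pos: [475.7, 332.0, 66.8]
orientation: [0.434, -0.558, 0.558, -0.434]
force: [0.1, -0.3, 0.2]
finger_gap: 85.1
time: 4.7
tcp_pos: [476.0, 332.1, 67.3]
orientation: [0.434, -0.558, 0.558, -0.434]
force: [1.0, -0.1, 7.1]
finger_gap: 23.2
t 4.7 tcp [476.  332.1  67.3] jawyaw -14.2 gap 23.2 F [ 1.  -0.1  7.1] q [-0.54  0.66 -0.24  2.05  0.34  0.47 -1.29]
yaw -14 d 0.2 rot [-0.  -0.2  0. ]
yaw -194 d -179.8 rot [-1.000e-01  1.798e+02 -1.000e-01]
(475, 333, 180) off cm [ -0.05 -11.27  -0.11]
```

```bash
python3 -m creep '{"offset":[[0,-3,0],[0,-6,0],[0,-10,0],[0,-13.3,0],[0,-13.3,0],[0,-13.3,0]],"delta_rot":[[0,0,0],[0,0,0],[0,0,0],[0,0,0],[0,0,0],[0,0,0]],"fingers":[0,0,0,0,0,0]}' 60; python3 - <<'E'
from h import *
go([(631,-101.5,200)],10.2)
E
```

```text
time: 5.3
tcp_pos: [475.8, 332.0, 200.3]
orientation: [0.434, -0.558, 0.559, -0.434]
force: [0.6, -0.2, -4.3]
finger_gap: 23.2
t 5.3 tcp [475.8 332.  200.3] jawyaw -14.2 gap 23.2 F [ 0.6 -0.2 -4.3] q [-0.47  0.48 -0.34  1.95  0.23  0.74 -1.19]
yaw 10.2 d 24.4 rot [ -0.1 -24.4   0. ]
yaw -169.8 d -155.6 rot [-1.000e-01  1.556e+02 -1.000e-01]
(631, -101.5, 200) off cm [38.2   0.08 25.71]
```

```bash
python3 -m creep '{"offset":[[3,0,2],[6.5,0,4.4],[10,0,6.7],[13.5,0,9],[17,0,11.4],[20.5,0,13.8],[24,0,16.1],[27.5,0,18.5],[31,0,20.9],[34.5,0,23.2],[37,0,24.9],[38.2,0,25.7],[38.2,0,25.7],[38.2,0,25.7],[38.2,0,25.7]],"delta_rot":[[0,-2,0],[0,-4,0],[0,-6,0],[0,-8,0],[0,-10,0],[0,-12,0],[0,-14,0],[0,-16,0],[0,-18,0],[0,-20,0],[0,-22,0],[0,-24.4,0],[0,-24.4,0],[0,-24.4,0],[0,-24.4,0]],"fingers":[0,0,0,0,0,0,0,0,0,0,0,0,0,0,0]}' 60; python3 - <<'E'
from h import *
go([(631,-101.5,130),(631,-101.5,79.5)],10.2)
for n in("wrist","scene","top"):
    im=viewer.capture(n)[:,:,::-1]
    cv2.imwrite(f"pics/{n}2.png",im)
E
```

```text
time: 6.8
tcp_pos: [630.2, -99.7, 200.0]
orientation: [0.543, -0.454, 0.453, -0.543]
force: [0.2, 0.6, -2.6]
finger_gap: 23.5
t 6.8 tcp [630.2 -99.7 200. ] jawyaw 10.2 gap 23.5 F [ 0.2  0.6 -2.6] q [ 0.36  0.56 -0.44  1.82  0.32  0.83 -0.06]
yaw 10.2 d -0.0 rot [ 0.  0. -0.]
yaw -169.8 d 180.0 rot [  -0. -180.   -0.]
(631, -101.5, 130) off cm [0.19 7.   0.05]
(631, -101.5, 79.5) off cm [ 0.19 12.05  0.05]
```

View pics/wrist2.png

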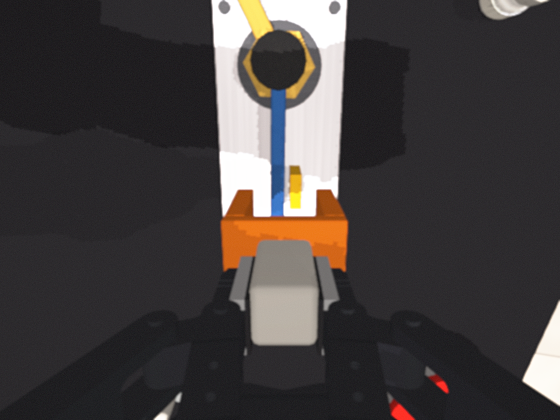

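View pics/scene2.png

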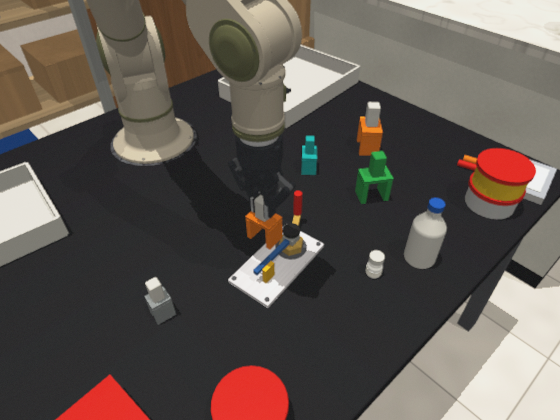

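The wrist view shows the fork square to the plate, with the blue arm at (278,150) and the yellow post at (296,190) both inside the slot's span. I'll refine the jack pose from this view.

```bash
python3 - <<'E'
from h import *
W=cam("wrist")
im=cv2.imread("pics/wrist2.png");hsv=cv2.cvtColor(im,cv2.COLOR_BGR2HSV)
b=cv2.inRange(hsv,(100,120,60),(125,255,255));y=cv2.inRange(hsv,(22,150,90),(32,255,255))
pts=[]
for r in(100,130,160,190,205):
    c=np.flatnonzero(b[r]);pts.append((c.mean(),r));print("arm",r,c.min(),c.max())
P=cast(pts,50,W);print(P.round(1)[:,:2].tolist())
vx,vy,_,_=cv2.fitLine(P[:,:2].astype(np.float32),2,0,.01,.01).ravel();print("arm dir deg",np.degrees(np.arctan2(vy,vx)))
g=cv2.cvtColor(im,6);m=(hsv[:,:,2]<45).astype(np.uint8);m[:25]=0;m[95:]=0;m[:,:248]=0;m[:,310:]=0
print("cap",(mm:=cv2.moments(m))["m10"]/mm["m00"],mm["m01"]/mm["m00"]); cap=cast([(279,57)],72,W)[0];print(cap)
th=np.radians(10.2);R=np.array([[np.cos(th),-np.sin(th)],[np.sin(th),np.cos(th)]])
o=np.array([607.2,-4.5]);print("jack-frame arm pts",((P[:,:2]-o)@R).round(1).tolist())
# fork cheek/bridge edges: bridge front-top edge z = tcp-67.3+58
z=200-67.3+58
e=cast([(221,220),(348,220)],z,W);print("bridge edge",e.round(1),((e[:,:2]-o)@R).round(1), ((state()["tcp_pos"][:2]-o)@R).round(1))
pe=cast([(c,150) for c in (217,343)],12,W);print("plate edges",((pe[:,:2]-o)@R).round(1))
E
```

```text
arm 100 271 285
arm 130 272 283
arm 160 272 283
arm 190 272 282
arm 205 272 282
[[612.6, -31.1], [616.1, -53.8], [620.3, -77.5], [624.3, -102.5], [626.5, -115.5]]
arm dir deg -80.5842
cap 278.0396725440806 67.40239294710328
[608.51077953  -2.33311351  72.        ]
jack-frame arm pts [[0.6, -27.2], [0.1, -50.1], [-0.0, -74.2], [-0.6, -99.5], [-0.6, -112.7]]
bridge edge [[598.  -83.6 190.7]
 [653.8 -73.5 190.7]] [[-23.1 -76.2]
 [ 33.6 -76.2]] [  6.2 -98.3]
plate edges [[-56.  -71.8]
 [ 59.3 -71.7]]
```

```bash
python3 -m creep '{"offset":[[0.2,3,0.1],[0.2,6,0.1],[0.2,8,0.1],[0.2,9.5,0.1],[0.2,10.8,0.1],[0.2,11.6,0.1],[0.2,12.0,0.1],[0.2,12.1,0.1],[0.2,12.1,0.1]],"delta_rot":[[0,0,0],[0,0,0],[0,0,0],[0,0,0],[0,0,0],[0,0,0],[0,0,0],[0,0,0],[0,0,0]],"fingers":[0,0,0,0,0,0,0,0,0]}' 60; python3 - <<'E'
from h import *
go([(631,-101.5,79.5)],10.2)
im=viewer.capture("scene")[:,:,::-1]
cv2.imwrite("pics/s3.png",cv2.resize(im[170:310,190:350],None,fx=4,fy=4,interpolation=2))
E
```

```text
time: 7.85
tcp_pos: [632.5, -102.0, 80.3]
orientation: [-0.542, 0.453, -0.454, 0.543]
force: [0.6, 0.4, -2.2]
finger_gap: 23.0
t 7.85 tcp [ 632.5 -102.    80.3] jawyaw 10.2 gap 23.0 F [ 0.6  0.4 -2.2] q [ 0.31  0.71 -0.36  1.9   0.42  0.61 -0.14]
yaw 10.2 d -0.0 rot [-0.1  0.   0.1]
yaw -169.8 d 180.0 rot [ 1.0e-01 -1.8e+02  1.0e-01]
(631, -101.5, 79.5) off cm [-0.08  0.08 -0.14]
```

View pics/s3.png

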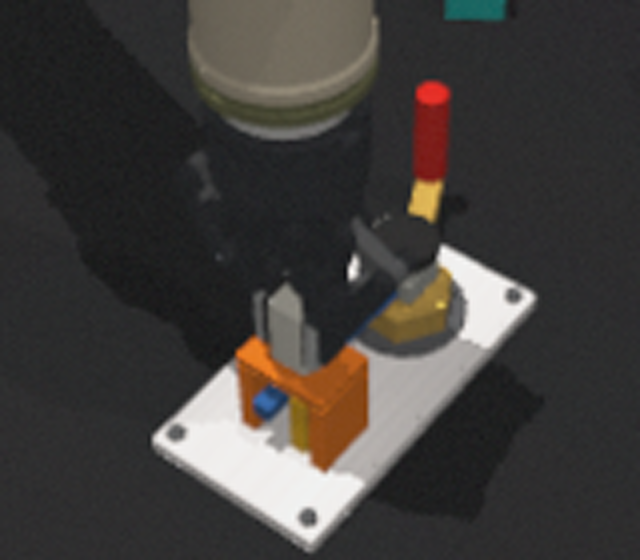

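The fork straddles the blue arm and yellow post and is about 1 mm above the plate. I'll lower it the rest of the way and release.

```bash
python3 -m creep '{"offset":[[0,0.1,-0.1],[0,0.15,-0.1],[0,0.15,-0.1],[0,0.15,-0.1]],"delta_rot":[[0,0,0],[0,0,0],[0,0,0],[0,0,0]],"fingers":[0,0,0,0]}' 60; python3 -m creep '{"offset":[[0,0,0],[0,0,0],[0,0,0],[0,0,0],[0,0,0],[0,0,0]],"delta_rot":[[0,0,0],[0,0,0],[0,0,0],[0,0,0],[0,0,0],[0,0,0]],"fingers":[0.45,0.6,0.8,0.9,0.9,0.9]}'; python3 - <<'E'
from h import *
go([(631,-101.5,200)],10.2)
im=viewer.capture("scene")[:,:,::-1]
cv2.imwrite("pics/s4.png",cv2.resize(im[170:310,190:350],None,fx=4,fy=4,interpolation=2))
E
```

```text
time: 8.3
tcp_pos: [631.8, -102.4, 79.4]
orientation: [-0.542, 0.453, -0.454, 0.543]
force: [-0.0, -0.8, 2.9]
finger_gap: 23.2
time: 8.9
tcp_pos: [631.8, -102.3, 79.4]
orientation: [-0.542, 0.453, -0.454, 0.543]
force: [0.5, 1.3, 0.6]
finger_gap: 76.7
t 8.9 tcp [ 631.8 -102.3   79.4] jawyaw 10.2 gap 76.7 F [0.5 1.3 0.6] q [ 0.31  0.71 -0.36  1.9   0.42  0.61 -0.15]
yaw 10.2 d -0.0 rot [-0.1  0.   0.1]
yaw -169.8 d 180.0 rot [ 1.0e-01 -1.8e+02  2.0e-01]
(631, -101.5, 200) off cm [ -0.08 -12.06  -0.03]
```

View pics/s4.png

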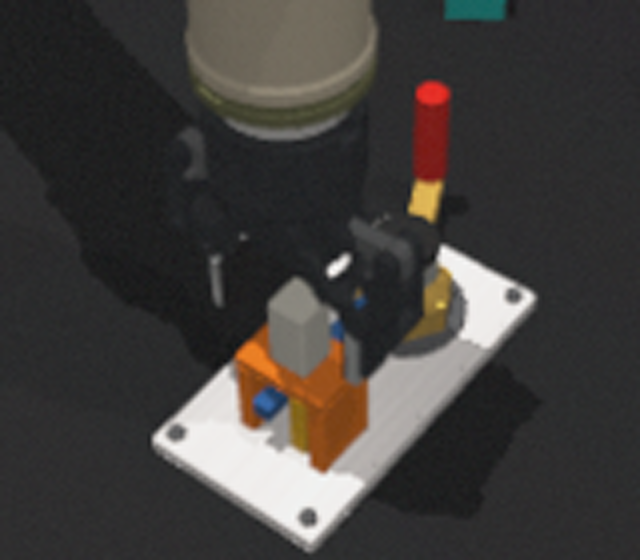

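The fork is standing on the plate, released, over both the arm and the post. Next I'll raise the tool and go above the handle.

```bash
python3 -m creep '{"offset":[[0,-3,0],[0,-7,0],[0,-11,0],[0,-13,0],[0,-13,0],[0,-13,0]],"delta_rot":[[0,0,0],[0,0,0],[0,0,0],[0,0,0],[0,0,0],[0,0,0]],"fingers":[0.9,0.9,0.9,0.9,0.9,0.9]}'; python3 - <<'E'
from h import *
go([(550.6,71.8,209)],36.6)
im=viewer.capture("wrist")[:,:,::-1]
cv2.imwrite("pics/w4.png",im)
E
```

```text
time: 9.55
tcp_pos: [631.3, -102.4, 209.4]
orientation: [-0.542, 0.452, -0.455, 0.543]
force: [-0.5, 0.1, 0.8]
finger_gap: 76.8
t 9.55 tcp [ 631.3 -102.4  209.4] jawyaw 10.2 gap 76.8 F [-0.5  0.1  0.8] q [ 0.37  0.55 -0.45  1.81  0.31  0.85 -0.05]
yaw 36.6 d 26.4 rot [ -0.1 -26.4   0.1]
yaw -143.4 d -153.6 rot [ -0.2 153.6  -0.2]
(550.6, 71.8, 209) off cm [-18.57  -0.    -4.85]
```

View pics/w4.png

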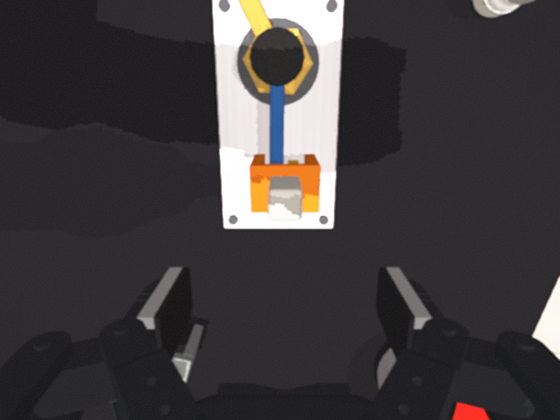

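The fork stands square at (285,185), with the arm at (277,120) and the post inside the slot. Moving above the handle.

```bash
python3 -m creep '{"offset":[[-4,0,-1],[-8,0,-2],[-12,0,-3.2],[-16,0,-4.2],[-18.6,0,-4.8],[-18.6,0,-4.8],[-18.6,0,-4.8],[-18.6,0,-4.8]],"delta_rot":[[0,-6,0],[0,-12,0],[0,-18,0],[0,-24,0],[0,-26.4,0],[0,-26.4,0],[0,-26.4,0],[0,-26.4,0]],"fingers":[0.5,0.5,0.5,0.5,0.5,0.5,0.5,0.5]}'; python3 - <<'E'
from h import *
W=cam("wrist");im=viewer.capture("wrist")[:,:,::-1].copy()
cv2.imwrite("pics/w5.png",im)
hsv=cv2.cvtColor(im,cv2.COLOR_BGR2HSV)
print(proj([(550.6,71.8,95)],W))
go([(550.6,71.8,209),(550.6,71.8,52)],36.6)
E
```

```text
time: 10.4
tcp_pos: [550.7, 70.9, 207.4]
orientation: [0.632, -0.318, 0.318, -0.631]
force: [0.6, -0.3, 0.0]
finger_gap: 42.7
[[286.11716671 201.30475542]]
t 10.45 tcp [550.8  70.8 207.5] jawyaw 36.5 gap 42.6 F [-0.8  0.2 -0.3] q [ 0.19  0.48 -0.6   1.99  0.38  0.78  0.01]
yaw 36.6 d 0.1 rot [ 0.  -0.1  0.1]
yaw -143.4 d -179.9 rot [-1.000e-01  1.799e+02  1.000e-01]
(550.6, 71.8, 209) off cm [-0.09 -0.15  0.04]
(550.6, 71.8, 52) off cm [-0.12 15.55  0.05]
```

View pics/w5.png

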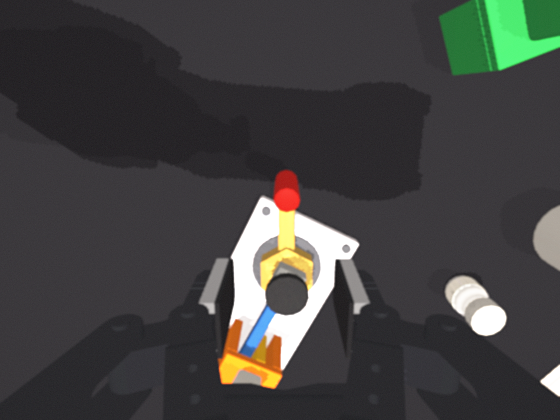

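The red handle top is at (287,200), against a prediction of (286,201), centred between the jaws. Descending to straddle it.

```bash
python3 -m creep '{"offset":[[-0.1,4,0],[-0.1,8,0],[-0.1,11,0],[-0.1,13.5,0],[-0.1,15.2,0],[-0.1,15.5,0],[-0.1,15.5,0]],"delta_rot":[[0,0,0],[0,0,0],[0,0,0],[0,0,0],[0,0,0],[0,0,0],[0,0,0]],"fingers":[0.5,0.5,0.5,0.5,0.5,0.5,0.5]}'; python3 - <<'E'
from h import *
# tool TCP for arc: centre of gap leads handle such that trailing finger pushes; use ang step
s=state();R=Ro.from_quat(s["orientation"]);o=np.array([607.2,-4.5]);p=s["tcp_pos"]
r=np.linalg.norm(p[:2]-o);a0=np.arctan2(*(p[:2]-o)[::-1]);print(p.round(1),"r",r,"ang",np.degrees(a0),s["finger_gap"],s["force"].round(1))
for k in range(4,84,4):
    a=a0-np.radians(k);q=np.r_[o+95*np.array([np.cos(a),np.sin(a)]),52]
    print(k,(R.inv().apply(q-p)/10).round(1))
E
```

```text
time: 11.15
tcp_pos: [550.3, 70.7, 52.1]
orientation: [0.632, -0.319, 0.319, -0.631]
force: [0.1, 0.5, 0.5]
finger_gap: 42.5
[550.3  70.7  52.1] r 94.31092094709219 ang 127.1007311989028 42.46232657257442 [0.1 0.5 0.5]
4 [-0.1  0.   0.7]
8 [0.  0.  1.3]
12 [0.1 0.  2. ]
16 [0.3 0.  2.6]
20 [0.5 0.  3.3]
24 [0.7 0.  3.9]
28 [1.  0.  4.5]
32 [1.3 0.  5. ]
36 [1.7 0.  5.6]
40 [2.1 0.  6.1]
44 [2.5 0.  6.6]
48 [3.  0.  7.1]
52 [3.5 0.  7.5]
56 [4.  0.  7.9]
60 [4.6 0.  8.3]
64 [5.2 0.  8.6]
68 [5.8 0.  8.9]
72 [6.4 0.  9.1]
76 [7.  0.  9.3]
80 [7.7 0.  9.4]
```

```bash
python3 -m creep '{"offset":[[0,0,0],[0,0,0.3],[-0.1,0,0.7],[0,0,1.3],[0,0,1.6],[0.1,0,2.0],[0.2,0,2.3],[0.3,0,2.6],[0.4,0,3.0],[0.5,0,3.3],[0.6,0,3.6],[0.7,0,3.9],[0.9,0,4.2],[1.0,0,4.5],[1.2,0,4.8],[1.3,0,5.0],[1.5,0,5.3],[1.7,0,5.6],[1.7,0,5.6]],"delta_rot":[[0,0,0],[0,2,0],[0,4,0],[0,8,0],[0,10,0],[0,12,0],[0,14,0],[0,16,0],[0,18,0],[0,20,0],[0,22,0],[0,24,0],[0,26,0],[0,28,0],[0,30,0],[0,32,0],[0,34,0],[0,36,0],[0,36,0]],"fingers":[0.35,0.35,0.35,0.35,0.35,0.35,0.35,0.35,0.35,0.35,0.35,0.35,0.35,0.35,0.35,0.35,0.35,0.35,0.35]}'; python3 - <<'E'
from h import *
go([],0)
im=viewer.capture("scene")[:,:,::-1]
cv2.imwrite("pics/s6.png",cv2.resize(im[170:310,190:350],None,fx=4,fy=4,interpolation=2))
cv2.imwrite("pics/t6.png",cv2.resize(viewer.capture("top")[110:220,250:400,::-1],None,fx=5,fy=5,interpolation=2))
E
```

```text
time: 13.05
tcp_pos: [606.1, 90.9, 52.0]
orientation: [0.502, -0.498, 0.499, -0.501]
force: [-2.7, 1.9, -0.3]
finger_gap: 29.7
t 13.05 tcp [606.1  90.9  52. ] jawyaw 0.4 gap 29.7 F [-2.7  1.9 -0.3] q [-0.06  0.71 -0.27  1.98  0.38  0.5  -0.6 ]
yaw 0 d -0.4 rot [-0.   0.4  0.1]
yaw -180 d 179.6 rot [ 1.000e-01 -1.796e+02  0.000e+00]
```

View pics/s6.png

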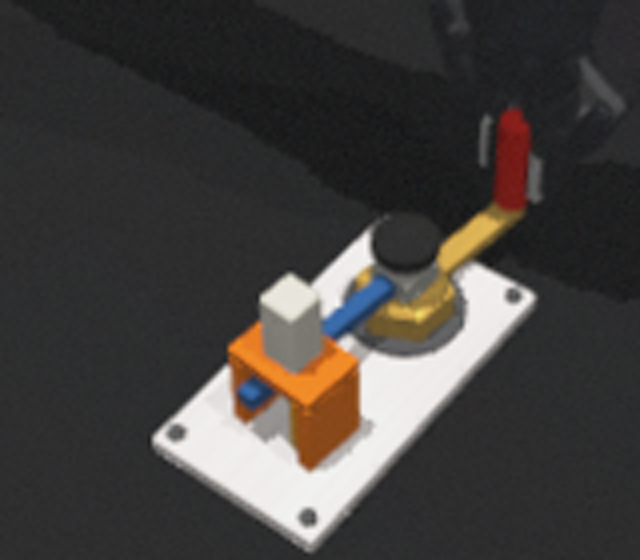

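View pics/t6.png

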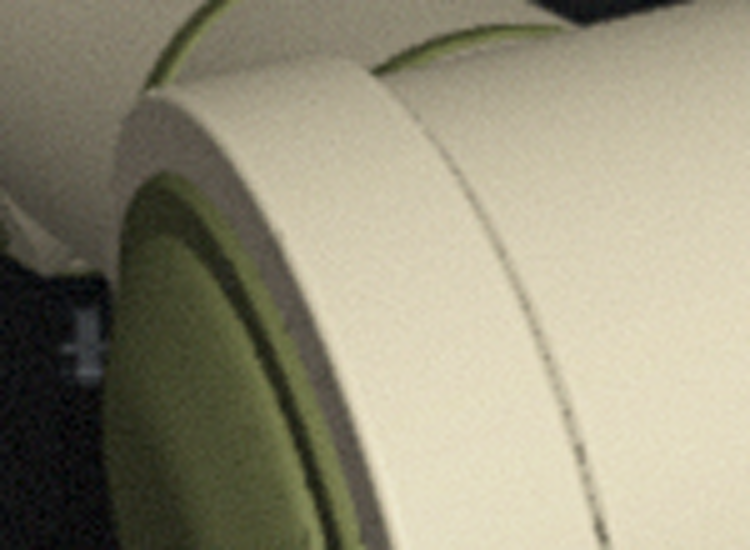

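The fork has taken up its play (post against the right cheek, arm against the left). It is upright and the handle is turning. Continuing the arc.

```bash
python3 - <<'E'
from h import *
s=state();R=Ro.from_quat(s["orientation"]);o=np.array([607.2,-4.5]);p=s["tcp_pos"]
a0=np.arctan2(*(p[:2]-o)[::-1]);print("ang",np.degrees(a0))
for k in range(2,46,2):
    a=a0-np.radians(k);q=np.r_[o+95*np.array([np.cos(a),np.sin(a)]),52]
    print(k,(R.inv().apply(q-p)/10).round(2),end=' ')
E
```

```text
ang 90.6889216250419
2 [0.01 0.01 0.33] 4 [0.02 0.01 0.66] 6 [0.05 0.01 0.99] 8 [0.09 0.01 1.32] 10 [0.14 0.01 1.65] 12 [0.2  0.01 1.98] 14 [0.28 0.01 2.3 ] 16 [0.36 0.01 2.62] 18 [0.46 0.01 2.94] 20 [0.56 0.01 3.25] 22 [0.68 0.01 3.56] 24 [0.81 0.01 3.87] 26 [0.95 0.01 4.17] 28 [1.1  0.01 4.46] 30 [1.26 0.01 4.76] 32 [1.43 0.01 5.04] 34 [1.61 0.01 5.32] 36 [1.79 0.01 5.59] 38 [1.99 0.01 5.86] 40 [2.2  0.01 6.12] 42 [2.42 0.01 6.37] 44 [2.64 0.01 6.61]
```

```bash
python3 -m creep '{"offset":[[0,0,0.3],[0,0,0.7],[0,0,1.0],[0.1,0,1.3],[0.1,0,1.6],[0.2,0,2.0],[0.3,0,2.3],[0.4,0,2.6],[0.5,0,2.9],[0.6,0,3.2],[0.7,0,3.6],[0.8,0,3.9],[0.9,0,4.2],[1.1,0,4.5],[1.3,0,4.8],[1.4,0,5.0],[1.4,0,5.0]],"delta_rot":[[0,2,0],[0,4,0],[0,6,0],[0,8,0],[0,10,0],[0,12,0],[0,14,0],[0,16,0],[0,18,0],[0,20,0],[0,22,0],[0,24,0],[0,26,0],[0,28,0],[0,30,0],[0,32,0],[0,32,0]],"fingers":[0.35,0.35,0.35,0.35,0.35,0.35,0.35,0.35,0.35,0.35,0.35,0.35,0.35,0.35,0.35,0.35,0.35]}'; python3 - <<'E'
from h import *
go([],0)
s=state();R=Ro.from_quat(s["orientation"]);o=np.array([607.2,-4.5]);p=s["tcp_pos"]
a0=np.arctan2(*(p[:2]-o)[::-1]);print("ang",np.degrees(a0))
for k in range(1,11):
    a=a0-np.radians(k);q=np.r_[o+95*np.array([np.cos(a),np.sin(a)]),52]
    print(k,(R.inv().apply(q-p)/10).round(2),end=' ')
im=viewer.capture("scene")[:,:,::-1]
cv2.imwrite("pics/s7.png",cv2.resize(im[170:310,190:350],None,fx=4,fy=4,interpolation=2))
E
```

```text
time: 14.85
tcp_pos: [656.9, 77.1, 52.2]
orientation: [0.345, -0.617, 0.618, -0.345]
force: [-1.5, 2.6, -0.1]
finger_gap: 30.0
t 14.85 tcp [656.9  77.1  52.2] jawyaw -31.6 gap 30.0 F [-1.5  2.6 -0.1] q [-0.12  0.74 -0.14  1.87  0.18  0.54 -0.93]
yaw 0 d 31.6 rot [ -0.1 -31.6   0. ]
yaw -180 d -148.4 rot [-1.000e-01  1.484e+02 -1.000e-01]
ang 58.63581245290588
1 [0.06 0.02 0.17] 2 [0.06 0.02 0.33] 3 [0.07 0.02 0.5 ] 4 [0.08 0.02 0.66] 5 [0.09 0.02 0.83] 6 [0.1  0.02 0.99] 7 [0.12 0.02 1.16] 8 [0.14 0.02 1.32] 9 [0.17 0.02 1.49] 10 [0.19 0.02 1.65]
```

View pics/s7.png

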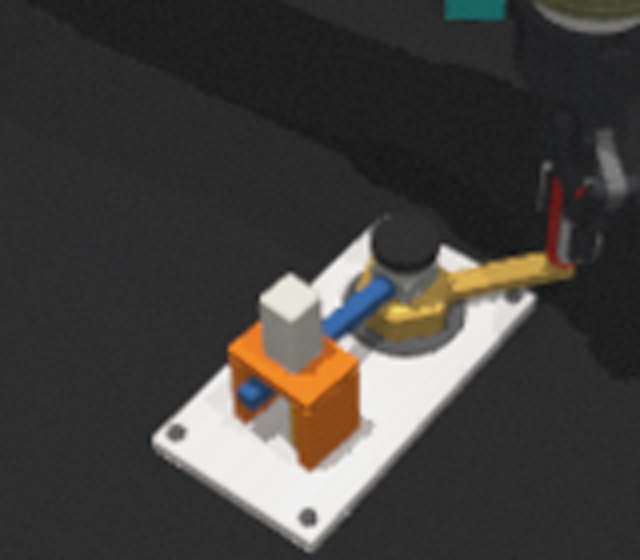

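The fork is steady, and the contact force is still only about 3 N, so it hasn't reached the stop. I'll go on in small steps until the force rises.

```bash
python3 -m creep '{"offset":[[0,0,0.2],[0,0,0.3],[0.1,0,0.5],[0.1,0,0.7],[0.1,0,0.7]],"delta_rot":[[0,1,0],[0,2,0],[0,3,0],[0,4,0],[0,4,0]],"fingers":[0.35,0.35,0.35,0.35,0.35]}' ; python3 -m creep '{"offset":[[0,0,0.1],[0,0,0.2],[0,0,0.2]],"delta_rot":[[0,1,0],[0,1,0],[0,1,0]],"fingers":[0.35,0.35,0.35]}'
```

```text
time: 15.4
tcp_pos: [660.6, 74.1, 52.1]
orientation: [-0.324, 0.629, -0.629, 0.323]
force: [-8.5, 7.5, 2.7]
finger_gap: 29.9
time: 15.7
tcp_pos: [660.3, 74.0, 52.0]
orientation: [-0.32, 0.632, -0.631, 0.317]
force: [-8.4, 7.4, 4.2]
finger_gap: 30.1
```

The force jumped to about 11 N and the TCP stopped at the expected angle, so the locknut is at its stop. I'll back off to centre the handle, lift and check.

```bash
python3 -m creep '{"offset":[[0,0,-0.2],[0,0,-0.4],[0,0,-0.4],[0,-3,-0.4],[0,-7,-0.4],[0,-11,-0.4],[0,-15,-0.4],[0,-15,-0.4],[0,-15,-0.4]],"delta_rot":[[0,0,0],[0,0,0],[0,0,0],[0,0,0],[0,0,0],[0,0,0],[0,0,0],[0,0,0],[0,0,0]],"fingers":[0.4,0.45,0.45,0.45,0.45,0.45,0.45,0.45,0.45]}'; python3 - <<'E'
from h import *
go([(600,330,210)])
cv2.imwrite("pics/w8.png",viewer.capture("wrist")[:,:,::-1])
E
```

```text
time: 16.6
tcp_pos: [658.6, 75.8, 203.2]
orientation: [-0.318, 0.632, -0.631, 0.317]
force: [-0.4, 0.3, -0.4]
finger_gap: 38.5
t 16.6 tcp [658.6  75.8 203.2] jawyaw -36.6 gap 38.5 F [-0.4  0.3 -0.4] q [-0.1   0.56 -0.15  1.77  0.11  0.83 -0.94]
(600, 330, 210) off cm [-16.92  -0.66 -19.86]
```

View pics/w8.png

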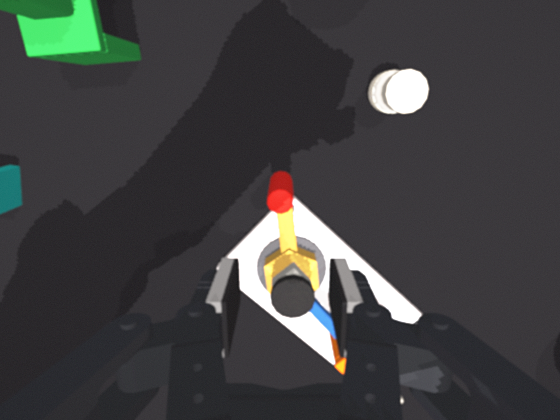

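```bash
python3 - <<'E'
from h import *
go([(540,-400,235)])
E
```

```text
t 16.65 tcp [657.9  75.7 201.8] jawyaw -36.6 gap 38.3 F [-0.4 -0.  -0.6] q [-0.1   0.56 -0.15  1.77  0.11  0.83 -0.94]
(540, -400, 235) off cm [45.24 -3.26 18.87]
```

```bash
python3 -m creep '{"offset":[[2,-3.3,1],[7,-3.3,3],[12,-3.3,5],[16,-3.3,7],[45,-3.3,19],[45,-3.3,19],[45,-3.3,19],[45,-3.3,19],[45,-3.3,19],[45,-3.3,19],[45,-3.3,19],[45,-3.3,19],[45,-3.3,19]],"delta_rot":[[0,0,0],[0,0,0],[0,0,0],[0,0,0],[0,0,0],[0,0,0],[0,0,0],[0,0,0],[0,0,0],[0,0,0],[0,0,0],[0,0,0],[0,0,0]],"fingers":[0.45,0.45,0.45,0.45,0.45,0.45,0.45,0.45,0.45,0.45,0.45,0.45,0.45]}'; python3 - <<'E'
from h import *
go([])
t=viewer.capture("top")[:,:,::-1];s=viewer.capture("scene")[:,:,::-1]
cv2.imwrite("pics/t9.png",cv2.resize(t[120:210,260:390],None,fx=6,fy=6,interpolation=2))
cv2.imwrite("pics/s9.png",cv2.resize(s[180:310,220:340],None,fx=4.5,fy=4.5,interpolation=2))
E
```

```text
time: 17.95
tcp_pos: [542.3, -397.8, 233.9]
orientation: [-0.32, 0.633, -0.63, 0.316]
force: [-0.1, 0.6, 0.1]
finger_gap: 38.5
t 17.95 tcp [ 542.3 -397.8  233.9] jawyaw -36.6 gap 38.5 F [-0.1  0.6  0.1] q [ 0.63  0.54 -0.13  1.71  0.09  0.9  -0.17]
```

View pics/t9.png

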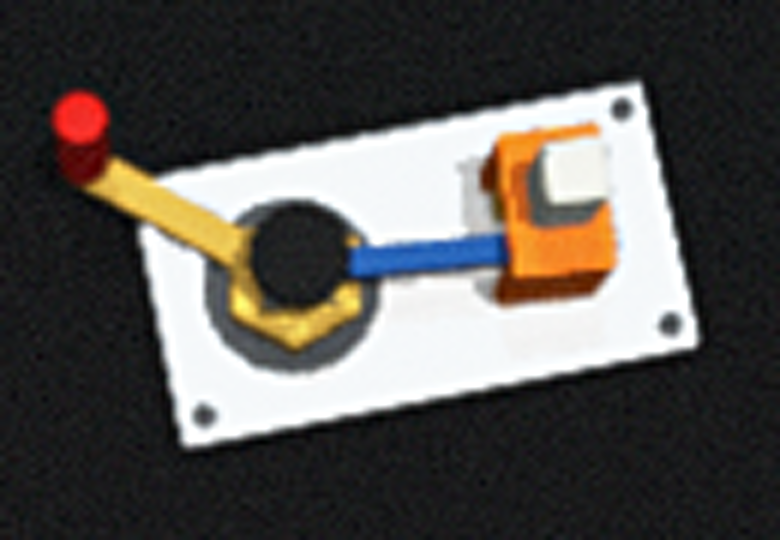

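View pics/s9.png

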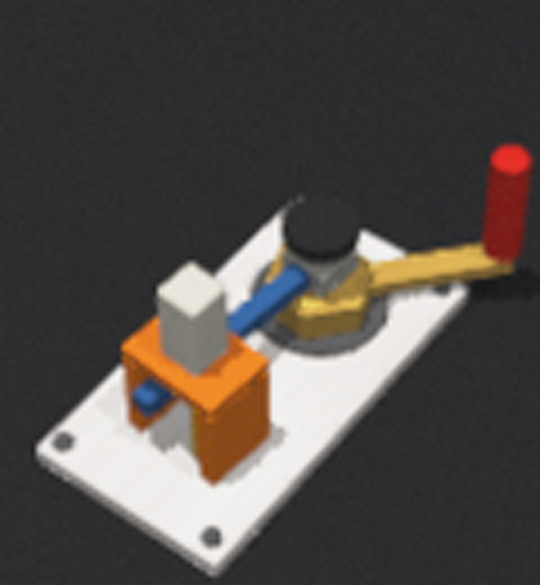

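```bash
python3 - <<'E'
from h import *
T=cam("top");S=cam("scene")
u=lambda p,k,o:(np.array(p,float)+.5)/k-.5+np.array(o)
for o,th,nm in((np.array([606,-3]),10.07,"T"),):
    th=np.radians(th);R=np.array([[np.cos(th),-np.sin(th)],[np.sin(th),np.cos(th)]])
    J=lambda P:(P[:,:2]-o)@R
    f=J(cast(u([(497,136),(598,127),(616,268),(510,274)],6,(260,120)),70,T));print("bridge",f.round(1).tolist(),f.mean(0))
    g=J(cast(u([(573,170)],6,(260,120)),115,T));print("grip",g)
    e=f[0]-f[3];print("fork x-axis yaw",np.arctan2(e[1],e[0]))
    a=J(cast(u([(360,260),(500,252)],6,(260,120)),50,T));d=a[1]-a[0];print("arm screw angle",-(np.arctan2(d[1],d[0])+np.pi/2),a)
    h=J(cast(u([(81,118)],6,(260,120)),95,T))[0];print("handle",np.linalg.norm(h),2.269-np.arctan2(h[1],h[0]),"= lock+screw")
E
```

```text
bridge [[30.8, -83.1], [26.7, -121.5], [-28.1, -116.4], [-22.5, -76.6]] [  1.74600007 -99.39338376]
grip [[  2.10802717 -98.98719163]]
fork x-axis yaw -0.1216369752966934
arm screw angle 0.13983792935629835 [[ -1.91924953 -24.5746635 ]
 [ -9.47412857 -78.24801548]]
handle 94.60741779221665 1.411429577483225 = lock+screw
```

The checks agree: fork at x≈2, y≈-99 mm, yaw about -0.12; arm about 0.14 rad; locknut about 1.27 rad. The arm is clear of everything, so I'm handing in.

```bash
python3 -c "
from rig import ticket;print(ticket.hand_in())"
```

```text
the job is handed in; nothing more can be done
None
```

I stood the small orange fork on the jack base over the blue arm and yellow post and let go. I then swung the red handle clockwise with loosely open fingers until it met its stop, where the push rose from about 3 N to 11 N and the tool stopped moving. The job was handed in at about 18 s, with the arm clear of everything.

The last camera checks, all in the jack frame:

| Quantity | Measured | Limit |
|---|---|---|
| Fork x | about 2 mm | -8 to 21 mm |
| Fork y | about -99 mm | -122 to -78 mm |
| Fork turn from jack y axis | about 0.12 rad | under 0.4 rad |
| Setting screw | about 0.14 rad | under 0.262 rad |
| Locknut | about 1.27 rad | at least 1.1 rad |

- **Fork height and tilt:** I judged these by eye only. The fork looked upright and seated on the plate.
- **Disagreement:** the top and scene cameras placed the jack about 3 to 4 mm apart. I averaged them, and no check failed.

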